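# Fold out the brush rest and lay the brush on it

### The job

Swing the folded leg of the brush rest out until it snaps into its end detent and stays there by itself. Then take the long thin brush that lies on the mat and lay it across the rest, lying in the grooves of both posts with its middle about midway between them, and let go. Leave the other things on the bench where they are.

Things in the scene. Friction and masses are not known exactly. Their poses are not given: they have to be found in the camera images.
- rest: brush rest, fixed to the bench: grey metal base bar 150 x 50 x 8 mm (x, y, z of its own frame) with a fixed round black post and a swinging leg that carries an equal post. Origin at the centre of the bar's underside, z up; x runs along the bar towards the end with the hinge and the fixed post; y points to the side on which the leg is.
- leg (a joint): angle (rad) of the leg about its upright hinge. 0 = folded, beside the bar's +y edge, pointing along the rest's -x; grows as it swings out, clockwise seen from above; 1.571 = fully out, pointing along the rest's +y, seated in its end detent against a hard stop. It starts folded or nearly so.
- leg_hinge (a point): axis of the leg's hinge at bench height, at [55, 40, 0] mm in the rest's frame. The leg swings freely to about 0.96 rad; there a spring plunger meets a bump (about 3 N sideways at the leg's post) whose top is at about 1.3 rad. Let go before that, the leg springs back to 0.96; let go beyond 1.4 the spring pulls it to the end stop and holds it there.
- leg_groove (a point): centre of the groove floor on top of the leg's post, on the post's axis, 52 mm above the bench, 105 mm from the hinge axis; swings with the leg. Post 28 mm in diameter, smooth from 17 to 52 mm above the bench, on a leg strip 16 mm wide with its top at 15 mm. The groove is open upwards, runs along the leg; floor 11 mm wide, flaring to 25 mm at its rims 62 mm above the bench.
- rest_groove (a point): centre of the groove floor on top of the fixed post, 52 mm above the bench, at [55, -5, 52] mm in the rest's frame; same post and groove as the leg's, running along the rest's y. With the leg fully out both grooves are in one line, 150 mm apart.
- brush_place (a point): point midway between the two posts when the leg is out, at [55, 70, 56.5] mm in the rest's frame: where the brush's middle lies when it rests in both grooves
- grease_brush: the brush: a thin straight bamboo-coloured stick with a short dark tip, 197 mm long, 9 mm thick, 14 g, lying flat on the mat (not the stick in the tray at the back). Origin on its underside at the middle of its length; its y axis runs along the stick. The longest and thinnest stick there; the marker pen is shorter (134 mm) and thicker (14 mm).
- brush_mid (a point): the middle of the brush, on its axis, 4.5 mm above its underside
- marker: marker pen, 134 x 14 x 14 mm, lying on the bench, origin on its underside at mid length, y axis along it; to be left alone
- torch_head_01: black open tube head 40 mm wide, 53 mm high, standing; to be left alone
- torch_head_03: black open tube head 42 mm wide, 52 mm high, standing; to be left alone
- torch_head_05: black open tube head 41 mm wide, 50 mm high, standing; to be left alone
- screwdriver_red: short screwdriver 107 mm long, lying; to be left alone
- lamp_tube_1: short black tube 42 mm long, 25 mm thick, lying; to be left alone
- white_arm_1: white link with an eye at each end, 63 x 20 x 7 mm, lying; to be left alone

How it is judged:
By the outcome, as a careful person would: the job done as asked, in the order asked, and still so for the second after the job is handed in, with the robot touching nothing.
It also fails if it takes over 53 s, if anything falls off the work surface, if the arm or the gripper's body presses on something with over 40 N, if the wrist force passes 120 N, or if a joint passes its speed limit or range.

### The arm

A 6-joint arm with a two-finger parallel gripper is mounted at the origin on a cart in front of the work surface, level with it; the furniture and walls round the work are solid. World frame = base frame: x ahead of the robot, y to its left, z up, the work surface at z = 0. Lengths are in m, angles in rad, forces in N, time in s.
With the tool pointing down it reaches from about 0.375 to 0.9 m from the base axis. Payload 3.1 kg.
Tool frame: the origin (TCP) lies between the finger pads; the fingertips stand robot.tip_extent ahead of it and the grasp point (between the pads) lies 3 mm ahead of it (robot.tip_extent is the distance from the TCP to the fingertips, in m); z points along the fingers, x is the direction in which the jaws open and shut, and the axes are right-handed (so a half turn about z gives the same grasp; the last joint's range is limited). The gripper opens to 87 mm and grips with 3 to 60 N. Pads are 19 mm wide; open, the fingers measure 117 mm over their backs; the gripper's body (75 mm by 190 mm) begins 51 mm behind the grasp point.
Start: joints at [0.999, 0.527, 1.433, -0, 1.181, -0.178], TCP at [0.24, 0.577, 0.245] pointing down, gripper open.
Joint ranges: [-3.08, 3.08], [-0.75, 2.2], [0.22, 2.44], [-1.43, 4.57], [0, 2.65], [-2.85, 2.85]. Speed limits (rad/s): [2.79, 2.79, 3.14, 3.14, 3.14, 3.14].

### API

Orientations are given as a unit quaternion [x, y, z, w].
In Python, from rig import robot, cams gives the robot as it stands.
- The arm moves only by the tool carry_out, never from a script. Its argument "steps" is a list of rows, each a list of 3 entries, a list of its own where there are three numbers: the shift along the world's x, y, z in cm, then the turn about the world's z in degrees, then the closure, from 0 (fully open) to 1 (shut). In form: [[[dx, dy, dz], spin, fingers], ...]. A call has 1 to 10 rows; each row shifts and turns the pose as measured when the row begins; what a row does not reach is not made up. A row lasts 1/10 s, in which the tool goes at most 50 mm and 8.59 degrees, less where a joint would pass 70% of its speed; a pose out of reach is approached as far as the arm can. A call with a gripper value outside its range is refused whole. The fingers move at their own pace and stop on an object; "squeeze" is the grip in N (left out, the last holds). Time passes only in rows, so rows that do not move let the fingers close. It gives the time, the measured TCP pose, the force and the opening at its end, in the units of the state.
- robot.get_obs(): the state, without advancing time (a new reading comes with each control period).
- cams.camera(name): name is "side" or "top" or "wrist"; returns a dict with "pixels" (400x640x3 uint8, red, green, blue), "fx", "fy", "cx", "cy" (pixels), "eye" and "rotation" of the camera in the world. Camera axes: x right, y up, looking along -z (the intrinsics and any distortion apply to the point x, -y, -z); pixel columns grow to the right and rows downward; lengths in m; the calibration is good to about 2 mm. A picture is of the moment at which its call begins. There is no depth.
- robot.hand_in(): hands the job in, once; it reports no verdict.
The state is a dict: "time": time; "q": joint angles; "joint_velocities": joint speeds; "joint_torque": joint torques, N m; "position": TCP position; "tool_rot": TCP orientation; "ft_force": force on the tool from outside, world axes, zero at the start; "moment": the same for the moment, N m; "grip_width": finger opening in m.
Only numpy, scipy, OpenCV 4.12 (cv2) and the standard library are available. Lean on these libraries where they do the work, as an engineer would, in place of code of your own. Each camera call takes 0.05 s, during which the arm holds its last target. There are 200 camera calls.

## Working session

There is one attempt and no reset: what is moved stays moved. The work goes in short steps, Python scripts to look and compute and a tool call to move; the robot and the scene stay as the last step left them, time stands still between calls to the robot, and variables do not carry over. Pictures are saved under pics/ and viewed, about 8 in all and at most 12, crops included, and the job is handed in when it is done.

Besides the shell and the picture viewer there is one more tool, called as name([rows], argument=value, ...), one row to a line, values as JSON. carry_out: Moves the arm, as the interface text tells. Its arguments: {"type":"object","properties":{"steps":{"type":"array"},"squeeze":{"type":"number"}},"required":["steps"]}

```bash
mkdir -p pics; ls; cat > h.py <<'E'
import numpy as np, cv2
from rig import robot, cams
def snap(n,f):
    c=cams.camera(n); cv2.imwrite('pics/'+f+'.png',c['pixels'][:,:,::-1]); 
    np.savez('pics/'+f+'.npz',**{k:np.array(v) for k,v in c.items()}); return c
def load(f): return dict(np.load('pics/'+f+'.npz',allow_pickle=True))
def p2w(c,u,v,z):
    k=c.get('distortion',None)
    d=np.array([(u-c['cx'])/c['fx'],-(v-c['cy'])/c['fy'],-1.]); d=np.array(c['rotation'])@d
    e=np.array(c['eye']); return e+d*(z-e[2])/d[2]
def w2p(c,p):
    q=np.array(c['rotation']).T@(np.array(p)-np.array(c['eye'])); return c['cx']+c['fx']*q[0]/-q[2], c['cy']-c['fy']*q[1]/-q[2]
E
python3 - <<'E'
from h import *
for n in ('top','side'):
    c=snap(n,n+'0'); print(n,{k:v for k,v in c.items() if k!='pixels'})
print(robot.get_obs(),robot.tip_extent)
a=cv2.imread('pics/top0.png')
E
```

```text
pics
top {'fx': 462.4078110950329, 'fy': 462.4078110950329, 'cx': 318.96387959739127, 'cy': 200.73856156943225, 'eye': array([0.50764047, 0.19435174, 1.21689581]), 'rotation': array([-0.03881994,  0.02366122,  0.71535527, -0.69728042])}
side {'fx': 419.18949069234134, 'fy': 419.18949069234134, 'cx': 322.14712640734706, 'cy': 199.72152064826375, 'eye': array([0.42548575, 1.36825329, 0.70087753]), 'rotation': array([-0.04134306,  0.51697917,  0.85296512, -0.05893888])}
{'time': 0.1, 'q': array([ 9.98488217e-01,  5.28359192e-01,  1.43376524e+00,  1.45941692e-06,
        1.18138470e+00, -1.78491453e-01]), 'joint_velocities': array([-0.00060175, -0.00231862, -0.00206678, -0.00131077,  0.00360315,
        0.00097749]), 'joint_torque': array([-3.72022123e-05, -4.40989172e+01, -1.77149498e+01,  6.35417411e-02,
        5.33961284e-02, -5.00594945e-05]), 'position': array([0.2394554 , 0.57665147, 0.24368089]), 'tool_rot': array([ 8.31779700e-01,  5.55105046e-01, -8.79090553e-04,  3.81342702e-04]), 'ft_force': array([ 0.63825427, -0.34259488,  0.59079247]), 'moment': array([ 0.02281383,  0.00404134, -0.02082327]), 'grip_width': 0.08728217795599283} 0.022
```

View pics/top0.png

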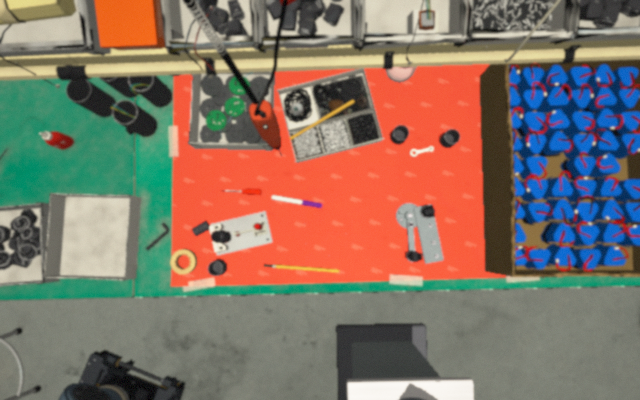

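View pics/side0.png

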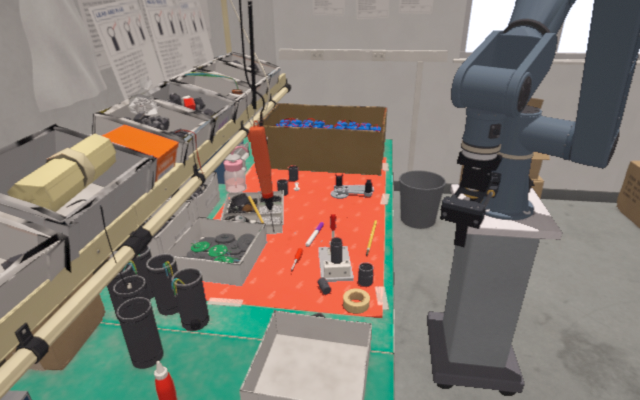

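```bash
sed -i "s/^def p2w/from scipy.spatial.transform import Rotation as R\ndef p2w/; s/np.array(c\['rotation'\])/R.from_quat(c['rotation']).as_matrix()/; s/R.from_quat(c\['rotation'\]).as_matrix().T/R.from_quat(c['rotation']).as_matrix().T/" h.py
python3 - <<'E'
from h import *
c=load('top0'); s=load('side0')
for n,u,v,z in (('post',428,211,.06),('legpost',413,255,.06),('brush a',265,266,.0045),('brush b',340,271,.0045)): print(n,p2w(c,u,v,z).round(4))
print(w2p(c,[0.2394,.5766,.2437]),w2p(s,[0.2394,.5766,.2437]))
a=cv2.imread('pics/top0.png')
A=cv2.resize(a[190:280,380:460],None,fx=6,fy=6,interpolation=cv2.INTER_CUBIC)
cv2.imwrite('pics/c1.png',A)
b=cv2.resize(a[250:285,255:355],None,fx=8,fy=8,interpolation=cv2.INTER_CUBIC)
cv2.imwrite('pics/c2.png',b)
A=A[:540,:480]; out=np.zeros((540+0,480,3),np.uint8)
cv2.imwrite('pics/c12.png',np.hstack([A, np.vstack([cv2.rotate(b,cv2.ROTATE_90_CLOCKWISE)[:540],])])[:, :800])
E
```

```text
post [ 0.5776 -0.0534  0.06  ]
legpost [ 0.4695 -0.0115  0.06  ]
brush a [0.4484 0.3639 0.0045]
brush b [0.431  0.169  0.0045]
(np.float64(147.47222336576468), np.float64(376.76932283864835)) (np.float64(465.8157456821292), np.float64(225.0296693908752))
```

View pics/c1.png

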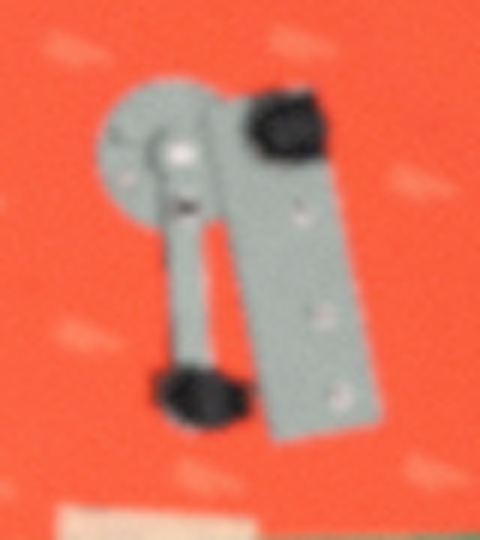

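View pics/c2.png

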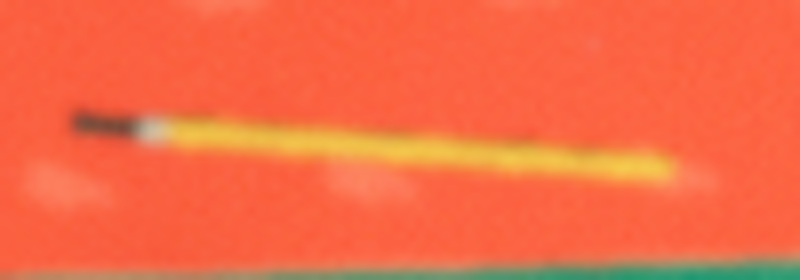

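```bash
python3 - <<'E'
from h import *
c=load('top0')
P=lambda x,y,z:p2w(c,380+x/6-.42,190+y/6-.42,z)
cs=[P(*q,.008) for q in ((212,100),(273,440),(383,415),(325,75))]
for q in cs: print(q.round(4))
h=P(181,152,.017); print('hinge',h.round(4)); 
lp=P(207,393,.057); fp=P(288,123,.057); print('leg,fixed',lp.round(4),fp.round(4),np.linalg.norm((lp-h)[:2]))
xd=cs[0]-cs[1]; th=np.arctan2(xd[1],xd[0])
print('len',np.linalg.norm(xd),'w',np.linalg.norm(cs[1]-cs[2]),np.degrees(th))
d=h-fp; ty=np.arctan2(d[1],d[0])-np.pi/2; print('theta from fp->hinge',np.degrees(ty),np.linalg.norm(d[:2]))
d=h-lp; print('leg dir',np.degrees(np.arctan2(d[1],d[0])))
a,b=[p2w(c,255+x/8-.44,250+y/8-.44,.0045) for x,y in ((72,122),(675,168))]
print('brush',a,b,(a+b)/2,np.linalg.norm(a-b),np.degrees(np.arctan2(*(a-b)[[1,0]])))
E
```

```text
[ 0.594  -0.0311  0.008 ]
[ 0.4468 -0.0509  0.008 ]
[ 0.4563 -0.0985  0.008 ]
[ 0.6036 -0.0805  0.008 ]
hinge [ 0.5713 -0.0151  0.017 ]
leg,fixed [ 0.4692 -0.0147  0.057 ] [ 0.5801 -0.0531  0.057 ] 0.10211523952283928
len 0.14858334190362701 w 0.04849969203758139 7.674825226575584
theta from fp->hinge 13.096546413565216 0.03893596317387236
leg dir -0.25238938236125286
brush [0.4515749  0.36764818 0.0045    ] [0.43216765 0.17168809 0.0045    ] [0.44187128 0.26966813 0.0045    ] 0.19691875904213557 84.3440580007682
```

carry_out([
  [[1.6,-4.5,-0.4],2.3,1],
  [[1.6,-4.5,-0.4],2.3,1],
  [[1.6,-4.5,-0.4],2.3,1],
  [[1.6,-4.5,-0.4],2.3,1],
  [[1.6,-4.5,-0.4],2.3,1],
  [[1.6,-4.5,-0.4],2.3,1],
  [[1.6,-4.5,-0.4],2.3,1],
  [[1.6,-4.5,-0.4],2.3,1],
  [[1.6,-4.5,-0.4],2.3,1],
  [[1.6,-4.5,-0.4],2.3,1],
], squeeze=15)

```text
time: 1.1
position: [0.3996, 0.1163, 0.2007]
tool_rot: [0.693, 0.72, 0.001, -0.001]
ft_force: [1.5, -0.1, 0.4]
grip_width: 0.0148
```

carry_out([
  [[1.7,-4.2,-1.5],-0.5,1],
  [[1.7,-4.2,-1.5],-0.5,1],
  [[1.7,-4.2,-1.5],-0.5,1],
  [[1.2,-3.5,-1.5],-0.5,1],
  [[0,0,0],0,1],
  [[0,0,0],0,1],
])

```text
time: 1.7
position: [0.4673, -0.0585, 0.1377]
tool_rot: [0.71, 0.704, 0.002, 0.001]
ft_force: [0.4, 0.7, -0.2]
grip_width: 0.0005
```

```bash
python3 - <<'E'
from h import *
c=snap('wrist','w1'); o=robot.get_obs(); print(o['position'],o['ft_force'],c['eye'])
# predicted overlay: hinge, leg post, fixed post
th=np.radians(7.8); X=np.array([np.cos(th),np.sin(th),0]); Y=np.array([-np.sin(th),np.cos(th),0]); O=np.array([.5252,-.0654,0])
a=cv2.imread('pics/w1.png')
for p in ((55,40,15),(55,-5,62),(-50,40,62),(-75,25,8),(75,25,8),(-75,-25,8)):
    u=w2p(c,O+X*p[0]/1e3+Y*p[1]/1e3+[0,0,p[2]/1e3]); print(p,np.round(u)); cv2.drawMarker(a,tuple(int(i) for i in u),(255,0,0),0,12,2)
cv2.imwrite('pics/w1m.png',a)
E
```

```text
[ 0.4676546  -0.05836912  0.13792573] [-0.02542605  0.22981681  0.16434131] [ 0.3868658  -0.05823813  0.27743251]
(55, 40, 15) [374. 321.]
(55, -5, 62) [322. 367.]
(-50, 40, 62) [367. 228.]
(-75, 25, 8) [336. 176.]
(75, 25, 8) [359. 337.]
(-75, -25, 8) [273. 185.]
```

View pics/w1m.png

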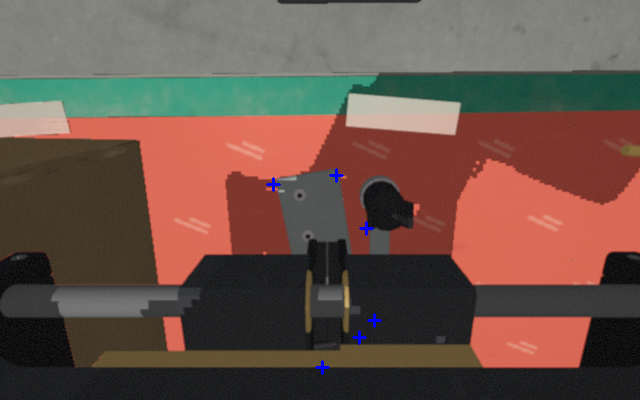

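```bash
python3 - <<'E'
from h import *
c=load('w1')
print('legpost top',p2w(c,399,214,.062),'foot',p2w(c,380,196,.015))
for u,v in ((278,180),(338,171)): print(p2w(c,u,v,.008))
E
```

```text
legpost top [ 0.46074707 -0.01208374  0.062     ] foot [ 0.46208429 -0.01743057  0.015     ]
[ 0.45047656 -0.09647966  0.008     ]
[ 0.44367982 -0.04963582  0.008     ]
```

carry_out([
  [[0,0,-3],0,1],
  [[0,0,-3],0,1],
  [[0,0,-2.5],0,1],
  [[0,0,-0.6],0,1],
  [[0,0,0],0,1],
])

```text
time: 2.25
position: [0.4674, -0.0522, 0.0481]
tool_rot: [0.706, 0.708, 0.004, 0.004]
ft_force: [1.0, -0.4, 0.0]
grip_width: 0.0004
```

```bash
python3 - <<'E'
from h import *
o=robot.get_obs(); p=o['position'];print(p,o['ft_force'])
H=np.array([.571,-.016]);prev=p[:2]
for al in range(180,93,-6):
    r=np.radians(al); t=np.radians(al-90); q=H+.105*np.array([np.cos(r),np.sin(r)])-.029*np.array([np.cos(t),np.sin(t)])
    print(al,q.round(4),((q-prev)*100).round(2)); prev=q
E
```

```text
[ 0.4674141  -0.05220486  0.04812655] [ 0.99150013 -0.43163862  0.02375552]
180 [ 0.466 -0.045] [-0.14  0.72]
174 [ 0.4635 -0.0339] [-0.25  1.11]
168 [ 0.4623 -0.0225] [-0.13  1.13]
162 [ 0.4622 -0.0111] [-0.01  1.14]
156 [4.633e-01 2.000e-04] [0.11 1.13]
150 [0.4656 0.0114] [0.23 1.12]
144 [0.469  0.0223] [0.34 1.09]
138 [0.4736 0.0327] [0.46 1.05]
132 [0.4792 0.0426] [0.56 0.99]
126 [0.4858 0.0519] [0.66 0.93]
120 [0.4934 0.0604] [0.76 0.85]
114 [0.5018 0.0681] [0.84 0.77]
108 [0.511  0.0749] [0.92 0.68]
102 [0.5208 0.0807] [0.98 0.58]
96 [0.5312 0.0854] [1.04 0.47]
```

carry_out([
  [[-0.1,0.7,-0.1],0,1],
  [[-0.25,1.1,0],-6,1],
  [[-0.1,1.1,0],-6,1],
  [[0,1.1,0],-6,1],
  [[0.1,1.1,0],-6,1],
  [[0,0,0],0,1],
])

```text
time: 2.85
position: [0.4656, 0.0037, 0.0543]
tool_rot: [0.841, 0.541, 0.005, 0.009]
ft_force: [-0.8, 0.1, 0.5]
grip_width: 0.0008
```

carry_out([
  [[0.1,0.9,-0.5],-6,1],
  [[0.3,1.1,-0.4],-6,1],
  [[0.4,1.1,-0.2],-6,1],
  [[0.5,1.0,-0.2],-6,1],
  [[0,0,-0.2],0,1],
])

```text
time: 3.35
position: [0.4804, 0.0456, 0.0446]
tool_rot: [0.935, 0.354, 0.006, 0.013]
ft_force: [-1.0, -1.5, 1.7]
grip_width: 0.0004
```

carry_out([
  [[0.6,0.7,0],-6,1],
  [[0.75,0.85,0],-6,1],
  [[0.85,0.8,0],-6,1],
  [[0.9,0.7,0],-6,1],
  [[0,0,0],0,1],
])

```text
time: 3.85
position: [0.5085, 0.0746, 0.0465]
tool_rot: [0.988, 0.154, 0.001, 0.014]
ft_force: [-0.1, -0.7, 0.2]
grip_width: 0.0007
```

carry_out([
  [[0.9,0.5,0],-5,1],
  [[0.9,0.45,0],-4,1],
  [[0.5,0.2,0],0,1],
  [[0,0,0],0,1],
])

```text
time: 4.25
position: [0.5244, 0.0832, 0.0467]
tool_rot: [0.996, 0.085, -0.007, 0.014]
ft_force: [0.6, 0.3, 0.7]
grip_width: 0.0003
```

```bash
python3 - <<'E'
from h import *
c=snap('top','t2'); o=robot.get_obs(); print(o['position'],o['ft_force'],o['tool_rot'])
a=cv2.imread('pics/t2.png')
cv2.imwrite('pics/t2c.png',cv2.resize(a[180:290,350:470],None,fx=5,fy=5,interpolation=cv2.INTER_CUBIC))
E
```

```text
[0.5245182  0.08331163 0.04673513] [-0.40132903 -0.11266838  0.17160576] [ 0.99634315  0.08401655 -0.0070727   0.01383922]
```

View pics/t2c.png

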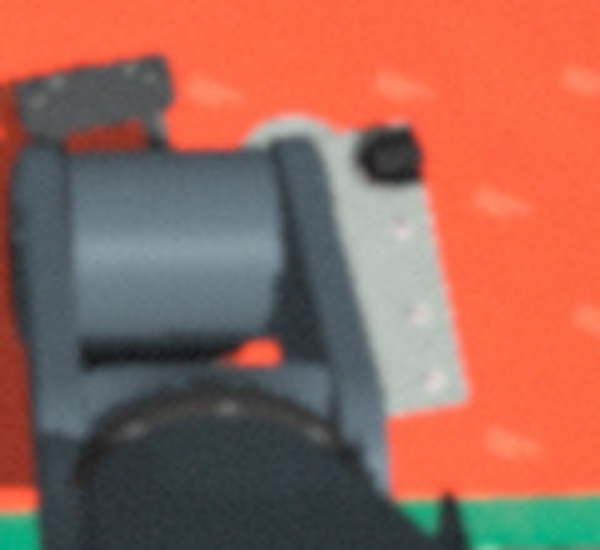

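carry_out([
  [[0.4,0.05,0],0,1],
  [[0.4,0.05,0],0,1],
  [[0,0,0],0,1],
])

```text
time: 4.6
position: [0.5245, 0.0834, 0.0466]
tool_rot: [0.996, 0.088, -0.016, 0.013]
ft_force: [-0.5, -0.0, -0.1]
grip_width: 0.0006
```

carry_out([
  [[-1.5,-0.2,0],0,1],
  [[-1.5,-0.2,0],0,1],
  [[0,0,3.5],0,1],
  [[0,0,4],0,0.6],
  [[-0.5,3.5,3],-4,0.6],
  [[-1.2,4,0],-4,0.6],
  [[-1.2,4,0],-4,0.6],
  [[-1.2,4,0],-2,0.6],
  [[-0.5,2,0],-1,0.6],
  [[0,0,0],0,0.6],
])

```text
time: 5.6
position: [0.4567, 0.2598, 0.1588]
tool_rot: [0.999, -0.042, -0.003, 0.007]
ft_force: [0.3, -0.5, 0.3]
grip_width: 0.0341
```

```bash
python3 - <<'E'
from h import *
o=robot.get_obs(); r=R.from_quat(o['tool_rot']).as_matrix(); print(o['position'],'yaw',np.degrees(np.arctan2(r[1,0],r[0,0])),'z',r[:,2],'y',r[:,1],o['grip_width'])
snap('top','t3'); snap('wrist','w3')
a=cv2.imread('pics/t3.png')
A=cv2.resize(a[190:290,370:460],None,fx=4,fy=4,interpolation=cv2.INTER_CUBIC)
b=cv2.imread('pics/w3.png')[:,130:570]
cv2.imwrite('pics/t3c.png',np.hstack([A,b]))
E
```

```text
[0.45673765 0.25981065 0.15879323] yaw -4.833114109276782 z [-0.00670404 -0.01360381 -0.99988499] y [-0.08416748 -0.99635157  0.01412006] 0.03406995863565328
```

View pics/t3c.png

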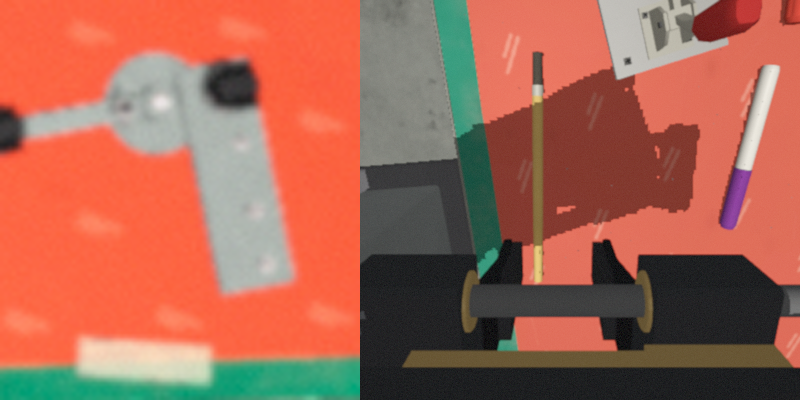

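```bash
python3 - <<'E'
from h import *
c=load('w3'); a,b=p2w(c,308,52,.0045),p2w(c,309.5,282,.0045)
print(a,b,(a+b)/2,np.linalg.norm(a-b),np.degrees(np.arctan2(*(a-b)[[1,0]])))
# rest from t3: crop x/4+370, y/4+190
c=load('t3'); P=lambda x,y,z:p2w(c,370+x/4-.38,190+y/4-.38,z)
A=[P(184,68,.008),P(222,295,.008),P(295,278,.008)]; 
for q in A+[P(161,102,.017),P(234,83,.062),P(2,128,.06)]: print(q.round(4))
print(np.degrees(np.arctan2(*(A[0]-A[1])[[1,0]])))
E
```

```text
[0.44948132 0.36817627 0.0045    ] [0.43093456 0.17004086 0.0045    ] [0.44020794 0.26910857 0.0045    ] 0.199001569477613 84.65232565370037
[ 0.593  -0.0329  0.008 ]
[ 0.4456 -0.051   0.008 ]
[ 0.4554 -0.0983  0.008 ]
[ 0.5707 -0.0154  0.017 ]
[ 0.579  -0.0533  0.062 ]
[0.5548 0.0915 0.06  ]
7.000705650618914
```

carry_out([
  [[-0.8,0.5,-3],-0.7,0.6],
  [[-0.8,0.4,-3.5],0,0.6],
  [[0,0,-3],0,0.6],
  [[0,0,-1.5],0,0.6],
  [[0,0,0],0,0.6],
])

```text
time: 6.2
position: [0.4468, 0.2613, 0.0467]
tool_rot: [0.999, -0.051, 0.001, 0.007]
ft_force: [-0.6, -0.0, -0.1]
grip_width: 0.035
```

carry_out([
  [[-0.5,0.8,-1],0,0.6],
  [[0,0,-0.8],0,0.6],
  [[0,0,-0.3],0,0.6],
  [[0,0,0],0,0.6],
])

```text
time: 6.6
position: [0.4443, 0.2684, 0.0257]
tool_rot: [0.999, -0.052, 0.003, 0.006]
ft_force: [0.6, 0.1, 0.3]
grip_width: 0.0348
```

carry_out([
  [[-0.35,0,-0.2],0,0.6],
  [[0,0,0],0,0.75],
  [[0,0,0],0,1],
  [[0,0,0],0,1],
  [[0,0,0],0,1],
  [[0,0,0],0,1],
], squeeze=10)

```text
time: 7.2
position: [0.4416, 0.269, 0.0253]
tool_rot: [0.999, -0.052, 0.005, 0.005]
ft_force: [0.6, -0.4, 0.1]
grip_width: 0.0088
```

carry_out([
  [[0,0,0],0,0.75],
  [[0,0,0],0,0.75],
  [[0,0,-0.2],0,0.75],
  [[0,0,-0.1],0,0.75],
  [[0,0,0],0,1],
  [[0,0,0],0,1],
  [[0,0,0],0,1],
  [[0,0,0],0,1],
])

```text
time: 8.0
position: [0.4399, 0.2688, 0.0225]
tool_rot: [0.999, -0.052, 0.003, 0.006]
ft_force: [-1.1, 0.7, 2.0]
grip_width: 0.0085
```

carry_out([
  [[0,0,2.5],0,1],
  [[0,0,4],0,1],
  [[0,0,4],0,1],
  [[2,-4,1.5],2,1],
  [[2,-4,0.5],2.5,1],
  [[2,-4,0],2.5,1],
  [[2,-4,0],2.5,1],
  [[2,-4,0],2.5,1],
  [[1.5,-3,0],1,1],
  [[0,0,0],0,1],
])

```text
time: 9.0
position: [0.5644, 0.0291, 0.1525]
tool_rot: [0.997, 0.07, 0.013, 0.008]
ft_force: [0.9, -0.2, -0.7]
grip_width: 0.0088
```

```bash
python3 - <<'E'
from h import *
o=robot.get_obs(); r=R.from_quat(o['tool_rot']).as_matrix(); print(o['position'],'yaw',np.degrees(np.arctan2(r[1,0],r[0,0])),'z',r[:,2],o['grip_width'])
snap('wrist','w4')
E
```

```text
[0.564439   0.02911843 0.15246364] yaw 7.99943647194812 z [ 0.02668661 -0.01354239 -0.99955211] 0.008820007122672573
```

View pics/w4.png

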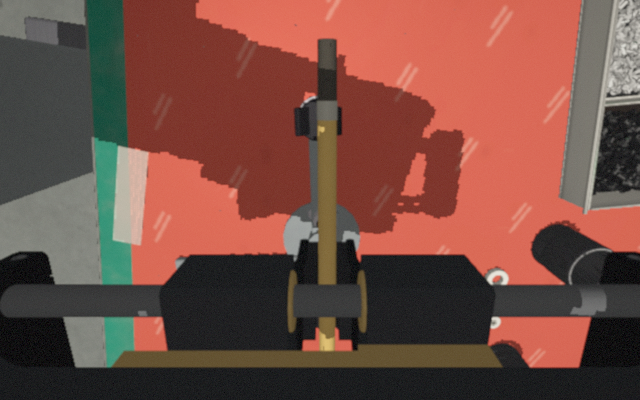

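```bash
python3 - <<'E'
from h import *
c=load('w4'); print(c['eye'])
print('tip',p2w(c,327,41,.1345),'axis at fingers',p2w(c,327,345,.1345), p2w(c,327,240,.1345))
print('legpost',p2w(c,318,121,.055),'hinge',p2w(c,322,240,.015),'strip',p2w(c,315,190,.015),)
b=cv2.imread('pics/w4.png')[80:270,260:390]
cv2.imwrite('pics/w4c.png',cv2.resize(b,None,fx=3,fy=3,interpolation=cv2.INTER_CUBIC))
E
```

```text
[0.54837776 0.10839967 0.29116736]
tip [0.54964748 0.12764766 0.1345    ] axis at fingers [ 0.57041934 -0.01942348  0.1345    ] [0.56192348 0.04072979 0.1345    ]
legpost [0.55117274 0.08915884 0.055     ] hinge [ 0.56805183 -0.01143291  0.015     ] strip [0.556469   0.03139304 0.015     ]
```

View pics/w4c.png

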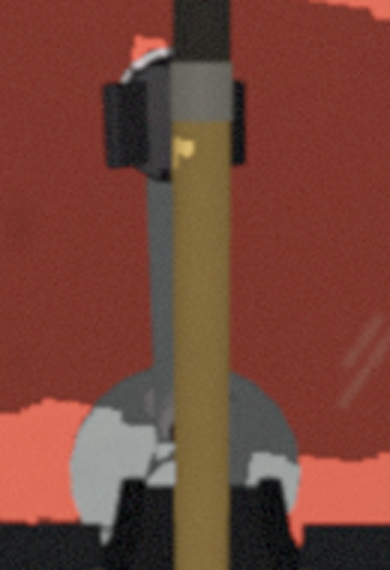

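carry_out([
  [[0,-0.8,-1.5],0.5,1],
  [[0,-0.7,-2],0,1],
  [[0,0,-1.5],0,1],
  [[0,0,-0.7],0,1],
  [[0,0,0],0,1],
])

```text
time: 9.55
position: [0.5604, 0.0193, 0.0931]
tool_rot: [0.997, 0.075, 0.011, 0.006]
ft_force: [-0.1, -0.2, -0.9]
grip_width: 0.009
```

```bash
cat > chk.py <<'E'
from h import *
import sys
n=sys.argv[1]
o=robot.get_obs(); r=R.from_quat(o['tool_rot']).as_matrix(); print(o['position'],'yaw',np.degrees(np.arctan2(r[1,0],r[0,0])),'z',r[:,2],'y',r[:,1],o['grip_width'],o['ft_force'])
snap('wrist','w'+n);snap('side','s'+n)
b=cv2.imread(f'pics/w{n}.png')[0:300,240:400]; s=cv2.imread(f'pics/s{n}.png')[160:210,315:385]
cv2.imwrite(f'pics/m{n}.png',np.hstack([cv2.resize(b,(320,600),interpolation=cv2.INTER_CUBIC),cv2.copyMakeBorder(cv2.resize(s,None,fx=6.8,fy=6.8,interpolation=cv2.INTER_CUBIC),0,260,0,0,0)]))
E
python3 chk.py 5
```

```text
[0.56039266 0.01934175 0.09305435] yaw 8.665310235317609 z [ 0.02283399 -0.01084576 -0.99968044] y [ 0.15035401 -0.98853083  0.01415908] 0.009037939966432618 [-0.1220464  -0.16136496 -0.90433875]
```

View pics/m5.png

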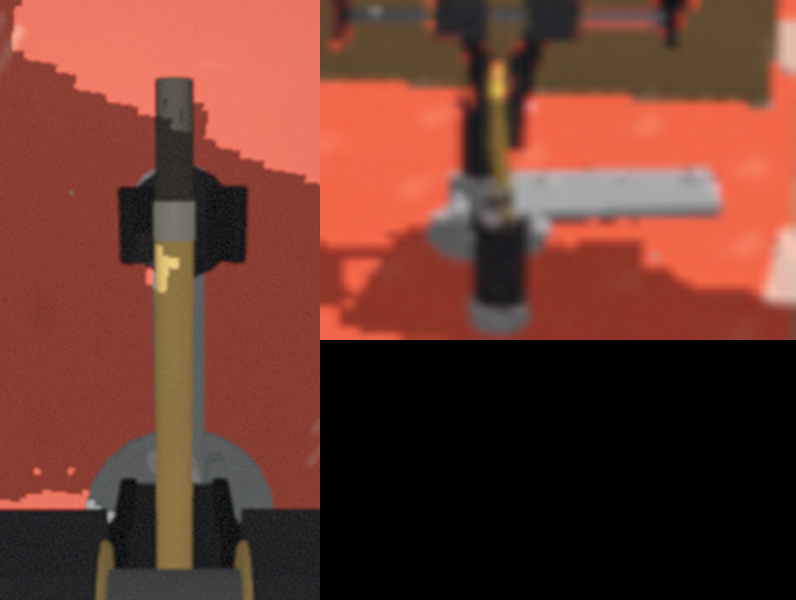

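```bash
python3 - <<'E'
from h import *
c=load('w5')
print('brush at post row',p2w(c,327,113,.0752),'tip',p2w(c,327,39.5,.0765),'near fingers',p2w(c,327,283,.0752))
print('post',p2w(c,331.2,112,.062),'hinge x',p2w(c,240+182/2,245,.015),'strip', p2w(c,240+190/2+ .8,170,.015))
E
```

```text
brush at post row [0.54870615 0.08964382 0.0752    ] tip [0.54431206 0.11814964 0.0765    ] near fingers [0.56122057 0.0079297  0.0752    ]
post [0.55097394 0.08967326 0.062     ] hinge x [0.56614734 0.00203577 0.015     ] strip [0.5612111  0.05297171 0.015     ]
```

carry_out([
  [[0.4,-0.5,0],0,1],
  [[0,0,-0.5],0,1],
  [[0,0,0],0,1],
])

```text
time: 9.95
position: [0.5669, 0.0144, 0.0908]
tool_rot: [0.997, 0.076, 0.014, 0.007]
ft_force: [0.0, -0.4, -0.3]
grip_width: 0.0082
```

carry_out([
  [[-0.2,0,-0.4],0,1],
  [[0,0,-0.4],0,1],
  [[0,0,0],0,1],
])

```text
time: 10.25
position: [0.5652, 0.0142, 0.0827]
tool_rot: [0.997, 0.076, 0.015, 0.007]
ft_force: [-0.7, -0.1, -0.2]
grip_width: 0.0086
```

carry_out([
  [[0,0,-0.4],0,1],
  [[0,0,-0.2],0,1],
  [[0,0,0],0,1],
])

```text
time: 10.55
position: [0.5649, 0.0142, 0.0759]
tool_rot: [0.997, 0.076, 0.014, 0.007]
ft_force: [-0.2, 0.2, 0.2]
grip_width: 0.0087
```

```bash
sed -i 's/\[160:210,315:385\]/[150:220,310:390]/; s/fx=6.8,fy=6.8/fx=6,fy=6/; s/0,260,0,0,0/0,180,0,0,0/' chk.py; python3 chk.py 6
```

```text
[0.56494227 0.01420037 0.07594989] yaw 8.728494189367984 z [ 0.02994454 -0.01198883 -0.99947966] y [ 0.15128181 -0.98835482  0.01638781] 0.008667233946931604 [-0.1663759   0.17646129  0.23805727]
```

View pics/m6.png

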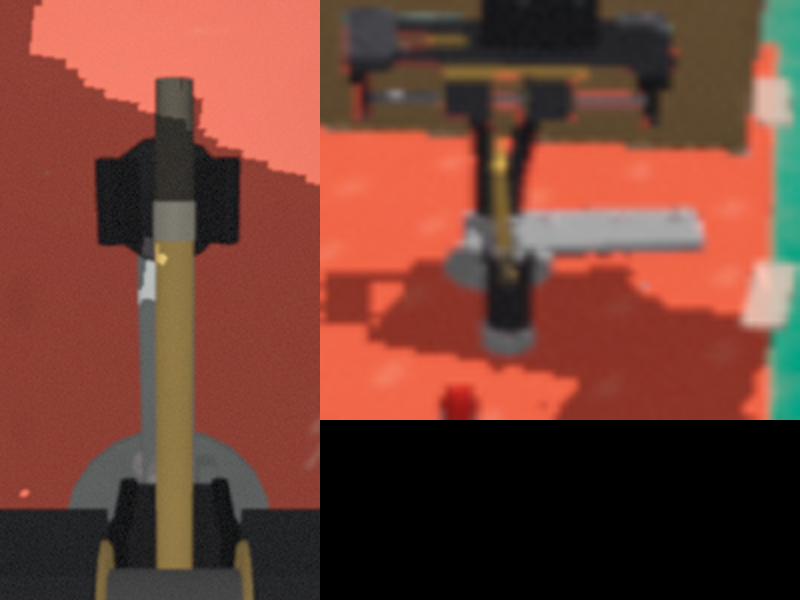

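carry_out([
  [[-0.1,0,-0.15],0,1],
  [[0,0,0],0,1],
  [[0,0,0],0,0.88],
  [[0,0,0],0,0.85],
  [[0,0,0],0,0.8],
  [[0,0,0],0,0.7],
  [[0,0,0],0,0.6],
  [[0,0,0],0,0.6],
])

```text
time: 11.45
position: [0.5645, 0.0141, 0.0752]
tool_rot: [0.997, 0.076, 0.015, 0.007]
ft_force: [0.4, 0.8, -0.3]
grip_width: 0.0316
```

carry_out([
  [[0,0,1.5],0,0.6],
  [[0,0,3],0,0.6],
  [[0,0,4],0,0.6],
  [[0,0,4],0,0.6],
  [[-1.5,4.5,1],0,0.6],
  [[-1.5,4.5,0],0,0.6],
  [[-1.5,4.5,0],0,0.6],
  [[-1.5,4.5,0],0,0.6],
  [[-1.5,4.5,0],0,0.6],
  [[0,0,0],0,0.6],
])

```text
time: 12.45
position: [0.4875, 0.2445, 0.2167]
tool_rot: [0.997, 0.072, 0.018, 0.006]
ft_force: [0.8, 0.7, 0.5]
grip_width: 0.0346
```

```bash
python3 - <<'E'
from h import *
snap('top','t7'); snap('side','s7'); print(robot.get_obs()['position'])
a=cv2.resize(cv2.imread('pics/t7.png')[170:290,340:460],(480,480),interpolation=cv2.INTER_CUBIC)
b=cv2.resize(cv2.imread('pics/s7.png')[150:240,300:380],(320,360),interpolation=cv2.INTER_CUBIC)
o=np.zeros((600,800,3),np.uint8); o[:480,:480]=a; o[:360,480:]=b
d=cv2.resize(cv2.imread('pics/t7.png'),(320,200)); o[370:570,480:]=d
cv2.imwrite('pics/m7.png',o)
E
```

```text
[0.48955112 0.24081987 0.21658286]
```

View pics/m7.png

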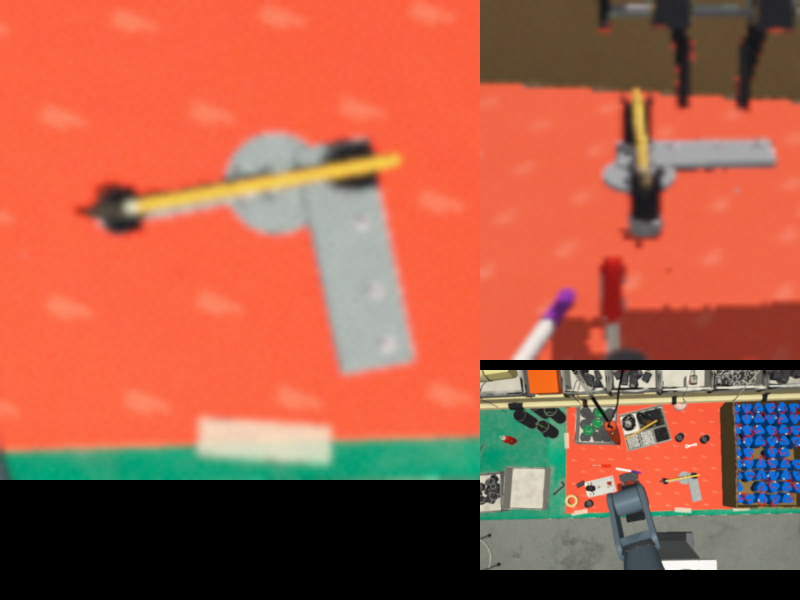

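```bash
python3 - <<'E'
from h import *
c=load('t7'); P=lambda x,y:p2w(c,340+x/4-.38,170+y/4-.38,.0565)
a,b=P(79,210),P(402,159); print(a,b,(a+b)/2,np.linalg.norm(a-b))
l,f=P(120,210),P(350,163);print(l,f,(l+f)/2,np.linalg.norm(l-f))
print(robot.hand_in())
E
```

```text
[0.55436763 0.11811444 0.0565    ] [ 0.58108402 -0.0844523   0.0565    ] [0.56772582 0.01683107 0.0565    ] 0.204320937608238
[0.55371345 0.09250641 0.0565    ] [ 0.57942474 -0.05200105  0.0565    ] [0.5665691  0.02025268 0.0565    ] 0.14677696138315519
the job is handed in; nothing more can be done
None
```

I swung the leg out to its end stop, then gripped the brush at its middle and laid it across both posts. I opened the fingers, moved the arm well clear and handed in at about 12.5 s.

- **Leg:** Pushing further gave no more movement. With the arm away, the pictures showed it square to the bar and staying there by itself.
- **Brush:** The final top and side pictures show it lying across the tops of both posts. Its middle measured about 3 mm from the middle between them. I judged that it sits in the grooves from these distant pictures, not a close-up.
- **Other things:** I saw nothing out of place in the reduced final view of the bench. I did not check each item up close, and the arm hid part of that view.
- **Checks that disagreed:** The wrist and top cameras differed by about 3–5 mm in x on the rest. For the final alignment I went by where the brush and leg post appeared in the same wrist picture. My last length check gave 204 mm for the brush, which is 197 mm long, and 147 mm for the post spacing, which is 150 mm. That is within how well I could read those pixels. The gripper also picked up a 1–2° tilt, which did not matter for the placing.

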